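Close the drive unit's access panel

TASK

Set the loose access panel into the open frame on top of the drive unit, and only then turn its quarter-turn fastener until the slot lines up with the two index marks on the panel. Then press the panel down flat against the frame, against its spring plungers, and finish while still holding it pressed there: do not let go. Leave the other things on the granite table where they are.

Things in the scene. Friction and masses are not known exactly. Their poses are not given: they have to be found in the camera images.
- unit: Fixed drive unit: grey box 240 (x) x 180 (y) x 90 mm high, aluminium top with a through opening 145 (x) x 95 (y) mm; the flat rim round it is the frame. Four black spring plungers, 12 mm in diameter, at x = +-84, y = +-59 mm stand 6 mm above the frame. Origin: centre of its underside, on the table.
- frame_seat (a point): Centre of the opening at the height of the frame's top face, 90 mm above the table; x along the opening's long side, z up. A panel just laid in rests on the plungers with its origin 6 mm above this. Pushing it down flat takes a push rising from about 2 to 10 N; let go, it springs up again.
- panel: Loose aluminium panel, about 0.25 kg: plate 190 (x) x 140 (y) x 5 mm; below it a dark block 140 x 90, 16 mm deep (lowest 6 mm: 134 x 84), fits the opening with 2.5 mm play a side, either way round. Origin: centre of the plate's underside, z up; it starts lying on its block. Two black index marks on top along x, 35 to 75 mm from the centre. Lift it by the fastener at its centre.
- slot (a point): Centre of the fastener's top, 41 mm above the panel's origin; axes turn with the fastener. It is a steel wing 44 mm long (x) and 14 mm thick (y) with a black slot along its top, 36 mm high above the plate; its lowest 5 mm is a round foot 34 mm in diameter.
- fastener (a joint): Fastener angle on the panel, rad: 0 when the slot lines up with the index marks (panel's x), growing counter-clockwise from above. Starts between 0.8 and 1.45: turn it clockwise. Stops at -0.4 and 1.6, no click at 0. Friction 0.06 N m: it stays where it is left, also when the panel is carried by it.
- power_brick: Black power supply brick, loose, 150 x 65 x 36 mm, to be left alone. Origin: centre of its underside.
- mouse: Grey and black computer mouse, loose, 105 x 58 x 34 mm, to be left alone. Origin: centre of its underside.
- ref_ball: White ceramic reference ball on a round foot 60 mm in diameter, 70 mm high, loose, to be left alone. Origin: centre of its underside.
- wood_tag: Small wooden tag, 75 x 45 x 10 mm, loose, to be left alone. Origin: centre of its underside.
There are look-alikes about, which are no part of the job. Of the things that look like the panel, the largest one is meant.

How it is judged (in metres and radians):
On the way, in this order (a step that is already met when the one before it is completed fails the run):
1. the panel sits in the frame's opening, resting on or pushed into the plungers (x of panel in the frame of frame_seat between -0.006 and 0.006 m and y of panel in the frame of frame_seat between -0.006 and 0.006 m and z of panel in the frame of frame_seat below 0.01 m and angle between the x axis of panel and the x axis of frame_seat, either way round below 0.1 rad and angle between panel's own z axis and vertical below 0.06 rad), for 0.2 s.
2. with the panel in the frame, the slot is turned in line with the index marks (all of step 1 and value of joint fastener between -0.17 and 0.17 rad), for 0.2 s.
At the end, for the whole second after the job is handed in: The panel is in the opening (within 6 mm and 0.1 rad of the frame), level, its plate less than 2 mm above the frame against the plungers, the slot within 0.17 rad of the index marks, and the fingers are still in contact with panel or fastener with more than 3 N (x of panel in the frame of frame_seat between -0.006 and 0.006 m and y of panel in the frame of frame_seat between -0.006 and 0.006 m and z of panel in the frame of frame_seat below 0.002 m and angle between the x axis of panel and the x axis of frame_seat, either way round below 0.1 rad and angle between panel's own z axis and vertical below 0.06 rad and value of joint fastener between -0.17 and 0.17 rad and contact force between the fingers and panel above 3 N and linear speed of panel below 0.02 m/s); the arm keeps its last pose, push and grip.
It fails at once if the black power supply is moved more than 20 mm (distance of power_brick from where it was at the start of the episode above 0.02 m).
It fails at once if the computer mouse is moved more than 20 mm (distance of mouse from where it was at the start of the episode above 0.02 m).
It fails at once if the white reference ball is moved more than 20 mm (distance of ref_ball from where it was at the start of the episode above 0.02 m).
It fails at once if the wooden tag is moved more than 20 mm (distance of wood_tag from where it was at the start of the episode above 0.02 m).
It also fails if it takes over 48 s, if anything falls off the work surface, if the arm or the gripper's body presses on something with over 40 N, if the wrist force passes 120 N, or if a joint passes its speed limit or range.

ROBOT

A 6-joint arm with a two-finger parallel gripper is mounted at the origin on the work surface. World frame = base frame: x ahead of the robot, y to its left, z up, the work surface at z = 0. Lengths are in mm, angles in rad, forces in N, time in s.
With the tool pointing down it reaches from about 350 to 875 mm from the base axis. Payload 4.2 kg.
Tool frame: the origin (TCP) lies midway between the tips of the shut fingers; the grasp point (between the pads) lies 19 mm behind it; z points along the fingers, y is the line along which they close (so a half turn about z gives the same grasp; the last joint's range is limited). The gripper opens to 85 mm and grips with 20 to 120 N. Pads are 22 mm wide; open, the fingers measure 114 mm over their backs; the gripper's body (76 mm by 85 mm) begins 54 mm behind the grasp point. The pads swing forward as they close: fully open they stand 13 mm farther back than shut.
Start: joints at [1.413, 0.385, 0.008, 0, -1.194, -0.259], TCP at [252.989, 571.485, 231.312] pointing down, gripper open.
Joint ranges: [-3.14, 3.14], [-1.21, 2.06], [-1.07, 1.41], [-3.16, 2.05], [-2.99, -0.16], [-3.1, 3.1]. Speed limits (rad/s): [2.79, 2.79, 3.14, 3.14, 3.14, 3.14].

INTERFACE

Orientations are given as a unit quaternion [x, y, z, w].
In Python, from bench import read_state, get_image, job_done gives the robot as it stands.
- The arm moves only by the tool servo_tool, never from a script. Its arguments are lists of equal length, an entry for each row: "rotation": the turn, a rotation vector about the world's x, y, z scaled (see below), a list of three; "slide": the shift along the world's x, y, z scaled (see below), a list of three; "grip": the opening, from -1 (shut) to 1 (fully open). In form: {"rotation": [[rx, ry, rz], ...], "slide": [[tx, ty, tz], ...], "grip": [grip, ...]}. A call has 1 to 8 rows; each row is the pose to reach, as a shift and turn from the pose commanded when the call began, turning the shorter way round; what a row does not reach only later rows make up. The controller multiplies each number of a shift by 0.2 m and each number of a turn by 360 degrees. A row lasts 1/8 s, in which the tool goes at most 62.5 mm and 10.7 degrees, less where a joint would pass 70% of its speed; a pose out of reach is approached as far as the arm can. A call with a number of a shift or a turn outside -1 to 1 is refused whole. A call with a gripper value outside its range is refused whole. The fingers move at their own pace and stop on an object; the grip force is fixed at half the most. Time passes only in rows, so rows that repeat a pose let the fingers close. It gives the time, the measured TCP pose, the force, the opening and the grip force at its end, in the units of the state.
- read_state(): the state, without advancing time (a new reading comes with each control period).
- get_image(name): name is "scene" or "top"; returns a dict with "image" (480x640x3 uint8, red, green, blue), "depth" (480x640 float32, mm along the optical axis (not along the pixel's ray), 0 where there is no reading), "camera_matrix" (3x3 intrinsics, pixels), "rvec" (rotation vector, rad) and "tvec" (3), from world to camera coordinates, as OpenCV has them. Camera axes: x right, y down, z forward; pixel columns grow to the right and rows downward; lengths in mm; the calibration is good to about 2 mm. A picture is of the moment at which its call begins.
- job_done(): hands the job in; it is judged then, once.
The state is a dict: "clock": time; "joints": joint angles; "joint_vel": joint speeds; "joint_efforts": joint torques, N m; "position": TCP position; "ee_rot": TCP orientation; "contact_force": force on the tool from outside, world axes, zero at the start; "wrist_torque": the same for the moment, N m; "gripper_width": finger opening in mm; "grasp_force": force on a finger pad.
Only numpy, scipy, OpenCV 4.12 (cv2) and the standard library are available. Lean on these libraries where they do the work, as an engineer would, in place of code of your own. Each camera call takes 0.05 s, during which the arm holds its last target. There are 200 camera calls.

## Working session

There is one attempt and no reset: what is moved stays moved. The work goes in short steps, Python scripts to look and compute and a tool call to move; the robot and the scene stay as the last step left them, time stands still between calls to the robot, and variables do not carry over. Pictures are saved under pics/ and viewed, at most 10 in all, crops included, and the job is handed in when it is done.

Besides the shell and the picture viewer there is one more tool, called as a command line: name --argument value ..., lists and objects as JSON in quotes. servo_tool: Moves the arm, as the interface text tells. Shifts and turns lie within -1 to 1; 1 stands for 0.2 m of shift or 360 degrees of turn. Its arguments: {"type":"object","properties":{"rotation":{"type":"array","items":{"type":"array","items":{"type":"number","minimum":-1,"maximum":1}}},"slide":{"type":"array","items":{"type":"array","items":{"type":"number","minimum":-1,"maximum":1}}},"grip":{"type":"array","items":{"type":"number"}}},"required":["rotation","slide","grip"]}

```bash
mkdir -p pics
cat > h.py <<'E'
import numpy as np, cv2
from bench import read_state,get_image,job_done
def cloud(d):
    K=d["camera_matrix"];R=cv2.Rodrigues(np.array(d["rvec"],float))[0];t=np.array(d["tvec"],float).ravel()
    z=d["depth"].astype(float);v,u=np.indices(z.shape)
    p=np.stack([(u-K[0][2])/K[0][0]*z,(v-K[1][2])/K[1][1]*z,z],-1)
    w=(p-t)@R; w[z==0]=np.nan
    return w
def save(n,im): cv2.imwrite("pics/"+n,cv2.cvtColor(im,cv2.COLOR_RGB2BGR))
E
python3 - <<'E'
from h import *
for n in("top","scene"):
    d=get_image(n); save(n+"1.png",d["image"]); np.savez(n+"1.npz",w=cloud(d),im=d["image"])
print(read_state())
E
```

```text
{'clock': 0.1, 'joints': array([ 1.41259150e+00,  3.85478659e-01,  6.75710289e-03, -4.19401434e-04,
       -1.19398310e+00, -2.58589153e-01]), 'joint_vel': array([ 0.00051634, -0.00222849,  0.00405152,  0.00091201,  0.00177212,
        0.0010221 ]), 'joint_efforts': array([-6.91847636e-04, -3.93320990e+01,  1.88927722e+01,  4.19788867e+00,
       -2.60731082e-03,  3.50200636e-06]), 'position': array([252.8034394 , 571.02452637, 230.33177287]), 'ee_rot': array([ 9.78347352e-01, -2.06967415e-01, -1.46797950e-04,  9.62740332e-04]), 'contact_force': array([-0.45200093,  0.28888838, -0.48520849]), 'wrist_torque': array([-8.48597194e-05,  9.15620679e-03, -3.48843567e-02]), 'grasp_force': 0.0, 'gripper_width': 85.69202608451992}
```

View pics/top1.png

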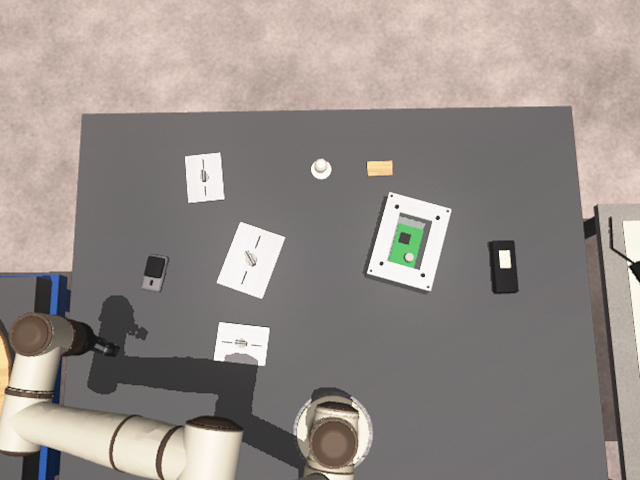

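View pics/scene1.png

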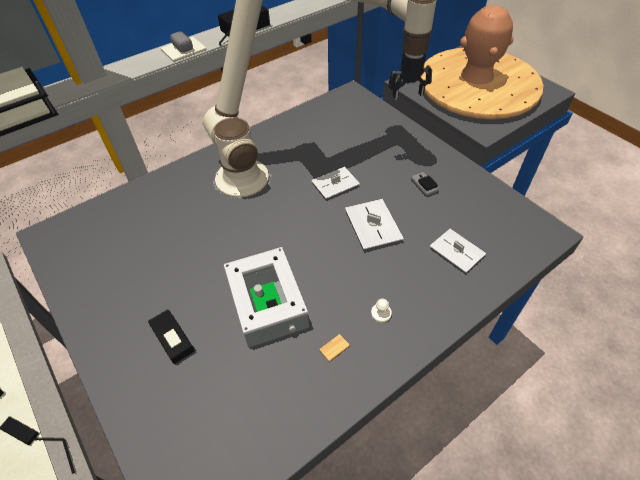

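The top view shows three panels: (205,177), (251,260) and (241,343). The largest is the one at (251,260). The unit is at (409,243), the ball at (321,168), the tag at (380,168), the brick at (504,266) and the mouse at (155,272). I'll measure the panels and confirm the choice in a crop.

Run:
```python
from h import *
z=np.load("top1.npz");w=z["w"];im=z["im"];g=im.min(-1)
def rect(n,box,zlo,zhi,br=150):
    u0,v0,u1,v1=box;p=w[v0:v1,u0:u1];b=g[v0:v1,u0:u1]
    m=(p[...,2]>zlo)&(p[...,2]<zhi)&(b>br)
    q=p[m]; r=cv2.minAreaRect(q[:,:2].astype(np.float32))
    print(n,len(q),"z",np.median(q[:,2]).round(1),"mean",q.mean(0).round(1),"rect",np.round(r[0],1),np.round(r[1],1),round(r[2],1))
    return q
rect("A",(180,148,230,208),8,40);rect("B",(212,215,292,304),8,30,0);rect("C",(208,318,276,352),8,40)
rect("unit",(360,185,458,298),80,100,0)
p=w[235:285,230:275].reshape(-1,3);q=p[(p[:,2]>35)&(p[:,2]<75)]
print("wing",len(q),q.mean(0),q[:,2].max(),cv2.minAreaRect(q[:,:2].astype(np.float32)))
# index marks: dark pixels on plate
pp=w[225:298,222:282];gg=g[225:298,222:282];m=(gg<90)&(abs(pp[...,2]-20)<8)
q=pp[m];print("marks",len(q),q.mean(0)); c,_,vt=0,0,np.linalg.svd(q[:,:2]-q[:,:2].mean(0))[2];print(np.degrees(np.arctan2(vt[0,1],vt[0,0])))
# plungers
pp=w[185:298,360:458];gg=g[185:298,360:458];m=((gg<70)&(pp[...,2]>80)).astype(np.uint8)
n,l,s,c=cv2.connectedComponentsWithStats(m)
for i in range(1,n):print(s[i,4],c[i].round(1)+[360,185],np.nanmean(pp[l==i],0).round(1))
save("crop1.png",np.hstack([cv2.resize(im[210:310,205:305],(390,390),interpolation=2),cv2.resize(im[188:298,358:468],(390,390),interpolation=2)]))
```

```text
A 1567 z 16.3 mean [735.7 367.   16.6] rect [737.7 367.4] [147.8 107.9] 5.7
B 3141 z 21.0 mean [485.4 227.2  20.6] rect [489.1 225.7] [228.3 259.2] 88.3
C 1311 z 16.3 mean [263.3 252.7  16.5] rect [263.7 250.4] [147.3  82. ] 86.2
unit 3786 z 90.2 mean [ 518.2 -221.4   90.2] rect [ 520.4 -221.8] [180.6 243.5] 73.1
wing 89 [484.50568984 226.13464649  55.2893121 ] 64.73585149943041 ((475.691162109375, 241.94393920898438), (45.666404724121094, 56.241294860839844), 28.91544532775879)
marks 2 [483.71367452 226.33435068  22.82566678]
160.48020217600126
7 [396.7 206. ] [ 617.1 -190.8   95.6]
8 [437.2 217.4] [ 582.4 -302.5   96. ]
8 [381.1 263.1] [ 456.1 -141.7   95.1]
8 [422.5 275. ] [ 420.9 -253.5   97.7]
```

View pics/crop1.png

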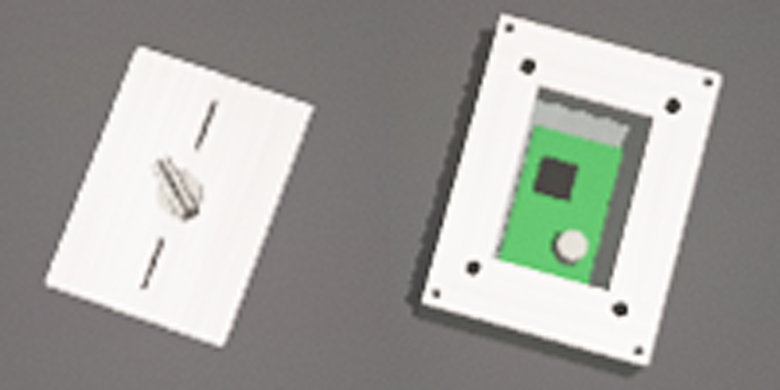

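The crop confirms (251,260): it is the largest, about 190x140, with its marks along the long side. The wing leans the other way from the marks, by about 48°. Next I'll refine the panel and wing poses.

Run:
```python
from h import *
z=np.load("top1.npz");w=z["w"];im=z["im"];g=im.min(-1).astype(float)
u0,v0,u1,v1=212,215,292,304
p=w[v0:v1,u0:u1];m=(g[v0:v1,u0:u1]>150)&(p[...,2]>14)&(p[...,2]<28)
m=cv2.morphologyEx(m.astype(np.uint8),cv2.MORPH_OPEN,np.ones((3,3)))>0
print("plate",p[m].mean(0),cv2.minAreaRect(p[m][:,:2].astype(np.float32)))
d=get_image("top");K=np.array(d["camera_matrix"]);R=cv2.Rodrigues(np.array(d["rvec"],float))[0];t=np.array(d["tvec"]).ravel();C=-R.T@t
def ray(u,v,h):
    r=R.T@np.linalg.inv(K)@[u,v,1];return (C+r*(h-C[2])/r[2])[:2]
cr=lambda x,y:(205+(x+.5)/3.9-.5,210+(y+.5)/3.9-.5)
a,b=ray(*cr(213,102),21),ray(*cr(145,288),21);print("marks",a,b,(a+b)/2,np.degrees(np.arctan2(*(a-b)[::-1])),np.linalg.norm(a-b))
p=w[235:285,230:275].reshape(-1,3);q=p[(p[:,2]>50)&(p[:,2]<62)&(abs(p[:,0]-485)<40)&(abs(p[:,1]-226)<40)]
print("wingtop",len(q),q.mean(0),cv2.minAreaRect(q[:,:2].astype(np.float32)))
s=np.linalg.svd(q[:,:2]-q[:,:2].mean(0))[2][0];print(np.degrees(np.arctan2(s[1],s[0]))) 
z=np.load("scene1.npz");w=z["w"].reshape(-1,3)
q=w[(w[:,2]>51)&(w[:,2]<62)&(abs(w[:,0]-485)<35)&(abs(w[:,1]-226)<35)]
s=np.linalg.svd(q[:,:2]-q[:,:2].mean(0))[2][0];print("scene wing",len(q),q.mean(0),np.degrees(np.arctan2(s[1],s[0])),cv2.minAreaRect(q[:,:2].astype(np.float32)))
q=w[(w[:,2]>17)&(w[:,2]<26)&(abs(w[:,0]-485)<120)&(abs(w[:,1]-226)<110)];print("scene plate",q.mean(0),cv2.minAreaRect(q[:,:2].astype(np.float32)))
q=w[(w[:,2]>86)&(w[:,2]<94)&(abs(w[:,0]-519)<160)&(abs(w[:,1]+222)<140)];print("scene unit",q.mean(0),cv2.minAreaRect(q[:,:2].astype(np.float32)))
from scipy.spatial.transform import Rotation as Ro
st=read_state();print(Ro.from_quat(st["ee_rot"]).as_matrix().round(3),st["clock"])
```

```text
plate [484.36588762 227.84054644  21.10289277] ((486.42559814453125, 227.22799682617188), (140.0396728515625, 189.31561279296875), 69.69805908203125)
marks [554.34107746 201.8875876 ] [416.11937019 251.04134488] [485.23022382 226.46446624] -19.576165944518003 146.7015072036586
wingtop 69 [486.12939242 226.57740956  56.93484823] ((485.6458740234375, 226.75990295410156), (42.781898498535156, 13.867545127868652), 27.490234375)
-152.8268271297887
scene wing 53 [484.0293404  225.33514067  56.07173549] 28.571623709287042 ((483.69232177734375, 225.19752502441406), (44.5796012878418, 16.64700698852539), 31.350624084472656)
scene plate [487.68106505 222.16406992  21.00431964] ((482.8631591796875, 225.98312377929688), (140.6492462158203, 194.3641357421875), 69.15812683105469)
scene unit [ 524.50074819 -226.22610355   89.60182181] ((516.2291259765625, -221.93177795410156), (180.0201416015625, 245.74169921875), 72.97433471679688)
[[ 0.914 -0.405 -0.001]
 [-0.405 -0.914 -0.002]
 [ 0.     0.002 -1.   ]] 0.15
```

servo_tool --rotation '[[0,0,0.0143],[0,0,0.0286],[0,0,0.0428],[0,0,0.0571],[0,0,0.0714],[0,0,0.0714]]' --slide '[[0.116,-0.1725,0],[0.232,-0.345,0],[0.348,-0.5175,0],[0.465,-0.69,0],[0.581,-0.8625,0],[0.581,-0.8625,0]]' --grip '[1,1,1,1,1,1]'

```text
clock: 0.9
position: [370.1, 396.8, 231.3]
ee_rot: [1.0, 0.014, -0.0, 0.0]
contact_force: [0.5, 0.0, 0.1]
gripper_width: 85.2
grasp_force: 0.0
```

servo_tool --rotation '[[0,0,0.0143],[0,0,0.0286],[0,0,0.0428],[0,0,0.0571],[0,0,0.0714],[0,0,0.0714],[0,0,0.0714]]' --slide '[[0.116,-0.1725,-0.12],[0.232,-0.345,-0.24],[0.348,-0.5175,-0.36],[0.465,-0.69,-0.48],[0.581,-0.8625,-0.6],[0.581,-0.8625,-0.6],[0.581,-0.8625,-0.6]]' --grip '[1,1,1,1,1,1,1]'

```text
clock: 1.78
position: [485.6, 227.3, 111.4]
ee_rot: [0.971, 0.238, 0.0, -0.0]
contact_force: [0.0, 0.2, 0.1]
gripper_width: 85.8
grasp_force: 0.0
```

servo_tool --rotation '[[0,0,0],[0,0,0],[0,0,0],[0,0,0],[0,0,0]]' --slide '[[0,-0.0025,-0.1],[0,-0.0025,-0.2],[0,-0.0025,-0.3],[0,-0.0025,-0.4],[0,-0.0025,-0.4]]' --grip '[1,1,1,1,1]'

```text
clock: 2.4
position: [484.6, 227.0, 30.8]
ee_rot: [0.971, 0.239, -0.001, 0.0]
contact_force: [-0.2, 0.0, 0.8]
gripper_width: 85.3
grasp_force: 0.0
```

servo_tool --rotation '[[0,0,0],[0,0,0],[0,0,0],[0,0,0],[0,0,0],[0,0,0],[0,0,0],[0,0,0]]' --slide '[[0,0,0],[0,0,0],[0,0,0],[0,0,0],[0,0,0],[0,0,0],[0,0,0],[0,0,0]]' --grip '[-1,-1,-1,-1,-1,-1,-1,-1]'

```text
clock: 3.4
position: [485.7, 226.2, 31.9]
ee_rot: [0.971, 0.238, 0.0, -0.0]
contact_force: [-1.6, 0.7, 6.1]
gripper_width: 12.8
grasp_force: 59.3
```

Gripped. Lift 150 mm.

servo_tool --rotation '[[0,0,0],[0,0,0],[0,0,0],[0,0,0],[0,0,0],[0,0,0],[0,0,0],[0,0,0]]' --slide '[[0,0,0.05],[0,0,0.15],[0,0,0.3],[0,0,0.45],[0,0,0.6],[0,0,0.7],[0,0,0.75],[0,0,0.75]]' --grip '[-1,-1,-1,-1,-1,-1,-1,-1]'

```text
clock: 4.4
position: [485.2, 225.9, 181.3]
ee_rot: [0.971, 0.238, 0.0, -0.0]
contact_force: [0.8, -0.0, -2.0]
gripper_width: 12.5
grasp_force: 58.5
```

servo_tool --rotation '[[0,0,0.001],[0,0,0.002],[0,0,0.003],[0,0,0.003],[0,0,0.003],[0,0,0.003],[0,0,0.003],[0,0,0.003]]' --slide '[[0.005,-0.06,0],[0.015,-0.18,0],[0.025,-0.33,0],[0.035,-0.48,0],[0.045,-0.63,0],[0.05,-0.75,0],[0.055,-0.9,0],[0.06,-1.0,0]]' --grip '[-1,-1,-1,-1,-1,-1,-1,-1]'

```text
clock: 5.4
position: [496.3, 24.0, 180.1]
ee_rot: [0.969, 0.247, -0.001, 0.0]
contact_force: [0.2, -0.7, -3.1]
gripper_width: 13.1
grasp_force: 58.5
```

servo_tool --rotation '[[0,0,0.001],[0,0,0.002],[0,0,0.003],[0,0,0.003],[0,0,0.003],[0,0,0.003],[0,0,0.003],[0,0,0.003]]' --slide '[[0.008,-0.13,0],[0.016,-0.26,0],[0.025,-0.4,0],[0.035,-0.53,0],[0.045,-0.66,0],[0.05,-0.8,0],[0.055,-0.92,0],[0.06,-1.0,0]]' --grip '[-1,-1,-1,-1,-1,-1,-1,-1]'

```text
clock: 6.4
position: [508.3, -175.4, 180.1]
ee_rot: [0.967, 0.256, -0.001, -0.0]
contact_force: [0.6, 0.0, -2.2]
gripper_width: 12.8
grasp_force: 58.6
```

servo_tool --rotation '[[0,0,0.001],[0,0,0.002],[0,0,0.003],[0,0,0.003],[0,0,0.003],[0,0,0.003],[0,0,0.003],[0,0,0.003]]' --slide '[[0.015,-0.09,0],[0.03,-0.17,0],[0.04,-0.22,0],[0.049,-0.24,0],[0.049,-0.24,0],[0.049,-0.24,0],[0.049,-0.24,0],[0.049,-0.24,0]]' --grip '[-1,-1,-1,-1,-1,-1,-1,-1]'

```text
clock: 7.4
position: [519.2, -221.7, 181.4]
ee_rot: [0.964, 0.266, 0.0, 0.0]
contact_force: [-0.9, 0.9, -2.7]
gripper_width: 13.1
grasp_force: 58.5
```

Run:
```python
from h import *
for n in("top","scene"):
    d=get_image(n); save(n+"2.png",d["image"]); w=cloud(d);np.savez(n+"2.npz",w=w,im=d["image"])
    w=w.reshape(-1,3)
    for lo,hi in((164,178),(86,93)):
        q=w[(w[:,2]>lo)&(w[:,2]<hi)&(abs(w[:,0]-519)<150)&(abs(w[:,1]+222)<130)]
        r=cv2.minAreaRect(q[:,:2].astype(np.float32));print(n,lo,len(q),q.mean(0).round(1),np.round(r[0],1),np.round(r[1],1),r[2])
s=read_state();print(s["position"],s["ee_rot"],s["joints"].round(2))
```

```text
top 164 1913 [ 480.6 -210.   170.6] [ 498.5 -214.7] [140.4 144.7] 72.60152435302734
top 86 854 [ 457.4 -207.4   89.7] [ 510.  -218.4] [180.1 220.6] 73.17157745361328
scene 164 2353 [ 535.5 -229.2  169.9] [ 517.2 -222.1] [140.2 194.1] 72.53894805908203
scene 86 1582 [ 566.9 -247.7   89.5] [ 516.9 -222.2] [180.1 245.4] 72.95099639892578
[ 519.20046981 -221.82336197  181.37740457] [9.64131812e-01 2.65423900e-01 3.88779203e-05 1.25317957e-05] [-0.12  0.32 -0.22 -0.   -1.03  2.22]
```

View pics/scene2.png

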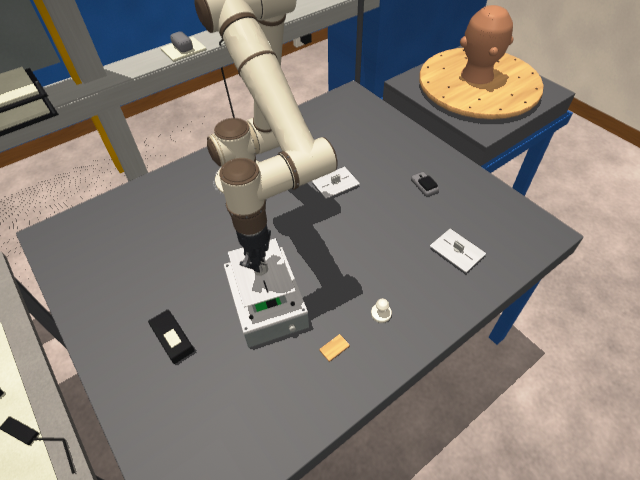

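Scene shows the panel held over the opening at about (265,285), offset 0.3 mm and 0.4° from the unit in the same view. Lowering.

servo_tool --rotation '[[0,0,0],[0,0,0],[0,0,0.001],[0,0,0.001],[0,0,0.001],[0,0,0.001]]' --slide '[[0,0,-0.05],[0,0,-0.12],[0,0,-0.19],[0,0,-0.25],[0,0,-0.275],[0,0,-0.275]]' --grip '[-1,-1,-1,-1,-1,-1]'

```text
clock: 8.25
position: [519.1, -222.0, 125.9]
ee_rot: [0.963, 0.268, -0.0, -0.0]
contact_force: [-0.3, 0.5, -1.5]
gripper_width: 13.0
grasp_force: 58.6
```

servo_tool --rotation '[[0,0,0],[0,0,0],[0,0,0],[0,0,0],[0,0,0],[0,0,0]]' --slide '[[0,0,-0.01],[0,0,-0.02],[0,0,-0.03],[0,0,-0.04],[0,0,-0.05],[0,0,-0.05]]' --grip '[-1,-1,-1,-1,-1,-1]'

```text
clock: 9.0
position: [519.1, -222.0, 116.1]
ee_rot: [0.963, 0.268, -0.0, -0.0]
contact_force: [-0.5, 0.1, -2.5]
gripper_width: 12.8
grasp_force: 58.6
```

servo_tool --rotation '[[0,0,0],[0,0,0],[0,0,0],[0,0,0],[0,0,0]]' --slide '[[0,0,-0.008],[0,0,-0.016],[0,0,-0.024],[0,0,-0.024],[0,0,-0.024]]' --grip '[-1,-1,-1,-1,-1]'

```text
clock: 9.62
position: [519.2, -222.0, 111.9]
ee_rot: [0.963, 0.268, 0.0, 0.0]
contact_force: [-1.3, 0.7, 1.5]
gripper_width: 12.7
grasp_force: 59.2
```

servo_tool --rotation '[[0,0,-0.02],[0,0,-0.04],[0,0,-0.06],[0,0,-0.08],[0,0,-0.1],[0,0,-0.12],[0,0,-0.136],[0,0,-0.136]]' --slide '[[0,0,0],[0,0,0],[0,0,0],[0,0,0],[0,0,0],[0,0,0],[0,0,0],[0,0,0]]' --grip '[-1,-1,-1,-1,-1,-1,-1,-1]'

```text
clock: 10.62
position: [519.4, -222.6, 111.9]
ee_rot: [0.988, -0.154, 0.0, 0.0]
contact_force: [-1.1, -2.3, 1.1]
gripper_width: 12.8
grasp_force: 59.1
```

Run:
```python
from h import *
d=get_image("scene"); im=d["image"]; save("s3.png",cv2.resize(im[225:345,195:345],(750,600),interpolation=2)); w=cloud(d).reshape(-1,3)
for lo,hi in((97,105),(86,93)):
    q=w[(w[:,2]>lo)&(w[:,2]<hi)&(abs(w[:,0]-519)<150)&(abs(w[:,1]+222)<130)]
    r=cv2.minAreaRect(q[:,:2].astype(np.float32));print(lo,len(q),np.median(q[:,2]),np.round(r[0],1),np.round(r[1],1),r[2])
s=read_state();print(s["position"],s["contact_force"],s["wrist_torque"])
```

```text
97 1775 100.39260585697916 [ 519. -218.] [157.8 192.1] 73.3005142211914
86 1364 89.45203284404522 [ 517.  -222.2] [180.2 244.7] 72.96289825439453
[ 519.37013805 -222.526892    111.89363501] [-1.04924325 -2.34970627  0.74485275] [-0.65353658  0.2474253  -0.06226081]
```

View pics/s3.png

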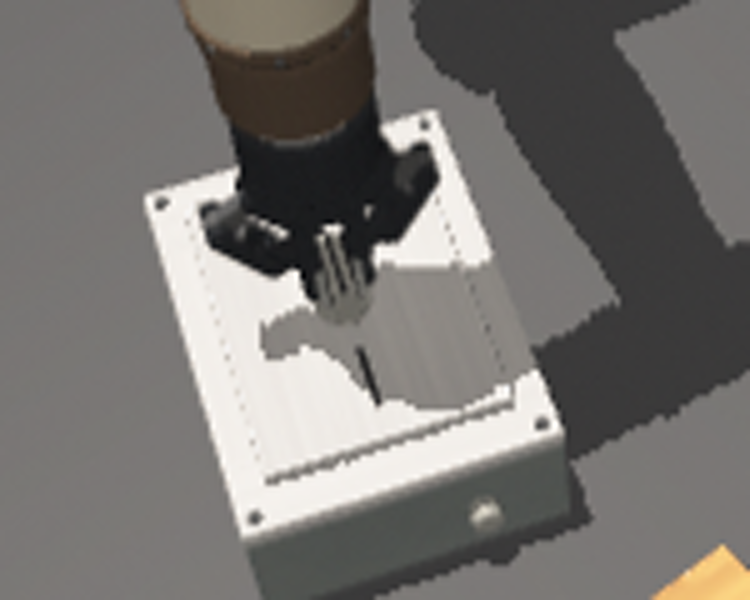

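The slot at (330,235)-(345,295) runs parallel to the mark at (362,350)-(378,403), and the panel sits square in the frame. Pressing down.

servo_tool --rotation '[[0,0,0],[0,0,0],[0,0,0],[0,0,0],[0,0,0],[0,0,0],[0,0,0]]' --slide '[[0,0,-0.006],[0,0,-0.012],[0,0,-0.018],[0,0,-0.024],[0,0,-0.028],[0,0,-0.028],[0,0,-0.028]]' --grip '[-1,-1,-1,-1,-1,-1,-1]'

```text
clock: 11.55
position: [519.5, -222.5, 107.1]
ee_rot: [0.988, -0.154, 0.0, 0.0]
contact_force: [-3.0, -2.9, 7.8]
gripper_width: 12.9
grasp_force: 60.0
```

servo_tool --rotation '[[0,0,0],[0,0,0],[0,0,0],[0,0,0],[0,0,0]]' --slide '[[0,0,-0.004],[0,0,-0.008],[0,0,-0.01],[0,0,-0.01],[0,0,-0.01]]' --grip '[-1,-1,-1,-1,-1]'

```text
clock: 12.18
position: [519.5, -222.5, 105.9]
ee_rot: [0.988, -0.154, 0.001, 0.001]
contact_force: [-3.7, -3.1, 12.4]
gripper_width: 13.1
grasp_force: 60.7
```

Run:
```python
from h import *
d=get_image("scene"); im=d["image"]; save("s4.png",cv2.resize(im[225:345,195:345],(750,600),interpolation=2)); w=cloud(d).reshape(-1,3)
R=np.radians(-17);c=np.array([517,-222.2]);q=w[:,:2]-c;x=q@[np.cos(R),np.sin(R)];y=q@[-np.sin(R),np.cos(R)]
for n,m in(("frame+x",(x>100)&(x<117)&(abs(y)<75)),("panel+x",(x>50)&(x<88)&(abs(y)<60)),("panel+y",(y>40)&(y<65)&(abs(x)<85)),("panel-y",(y<-40)&(y>-65)&(abs(x)<85)),("frame-y",(y<-76)&(y>-87)&(abs(x)<100)),("panel-x",(x<-70)&(x>-88)&(abs(y)<60))):
    z=w[m&(w[:,2]>80)&(w[:,2]<110),2];print(n,len(z),np.median(z).round(2))
s=read_state();print(s["position"],s["contact_force"],s["wrist_torque"])
```

```text
frame+x 319 89.35
panel+x 520 94.5
panel+y 321 94.45
panel-y 374 94.27
frame-y 232 89.46
panel-x 1 93.71
[ 519.43771827 -222.50222497  105.86125585] [-4.11775979 -1.59769688 11.45482434] [-0.4825125   1.23566564 -0.00726362]
```

View pics/s4.png

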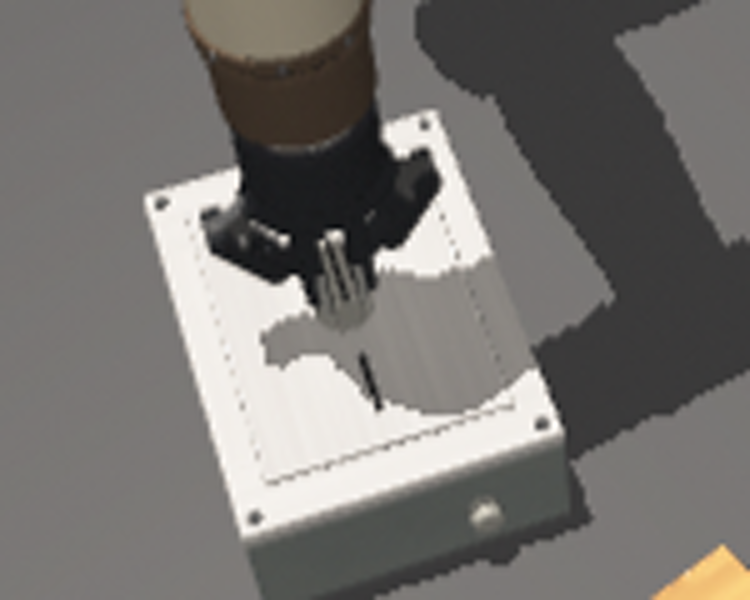

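The panel's top is 5.1 mm above the frame, so with a 5 mm plate it is flat. It is level, the slot is still lined up with the mark, and the push is about 12 N.

```bash
python3 -c "
from bench import *
print(job_done())"
```

```text
the job is handed in; nothing more can be done
None
```

The job is handed in: the panel is seated in the frame, its slot is turned in line with the index marks, and the arm is still holding it pressed flat; no verdict came back.

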